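Set up the fruit slicer: load the lemon, clip the clamp, set the thickness lever

ROBOT

A 7-joint arm with a two-finger parallel gripper is mounted at the origin on a cart in front of the work surface, level with it; the furniture and walls round the work are solid. World frame = base frame: x ahead of the robot, y to its left, z up, the work surface at z = 0. Lengths are in m, angles in rad, forces in N, time in s.
With the tool pointing down it reaches from about 0.4 to 0.85 m from the base axis. Payload 10.4 kg.
Tool frame: the origin (TCP) lies at the very end of the fingers, on their centre line; the grasp point (between the pads) lies 19 mm behind it (grasp_offset is the distance from the TCP to the grasp point, in m); z points along the fingers, y is the line along which they close (so a half turn about z gives the same grasp; the last joint's range is limited). The gripper opens to 85 mm and grips with 20 to 120 N. Pads are 22 mm wide; open, the fingers measure 114 mm over their backs; the gripper's body (76 mm by 85 mm) begins 54 mm behind the grasp point. The pads swing forward as they close: fully open they stand 13 mm farther back than shut.
Start: joints at [1.152, 0.332, -0.065, 1.46, 0.022, 1.35, -0.088], TCP at [0.241, -0.577, 0.231] pointing down, gripper open.
Joint ranges: [-2.6, 2.6], [-0.5, 2.12], [-1.47, 1.34], [0.16, 2.42], [-1.27, 4.41], [0.06, 2.06], [-2.6, 2.6]. Speed limits (rad/s): [2.22, 2.22, 2.79, 2.79, 3.14, 3.14, 3.14].

INTERFACE

Orientations are given as a unit quaternion [x, y, z, w].
In Python, from workcell import * gives the robot as it stands.
- The arm moves only by the tool jog_arm, never from a script. Its argument "plan" is a list of rows, each a list of 3 entries, a list of its own where there are three numbers: the turn, a rotation vector about the tool's x, y, z in rad, then the shift along the tool's x, y, z in m, then the finger opening in m, from 0 to 0.0854. A call has 1 to 8 rows; each row is the pose to reach, as a shift and turn from the pose commanded when the call began, along the tool's axes at that moment; what a row does not reach only later rows make up. A row lasts 1/12 s, in which the tool goes at most 41.7 mm and 7.16 degrees, less where a joint would pass 70% of its speed; a pose out of reach is approached as far as the arm can. A call with a gripper value outside its range is refused whole. The fingers move at their own pace and stop on an object; "force" is the grip in N (left out, the last holds). Time passes only in rows, so rows that repeat a pose let the fingers close. It gives the time, the measured TCP pose, the force, the opening and the grip force at its end, in the units of the state.
- get_obs(): the state, without advancing time (a new reading comes with each control period).
- camera(name): name is "scene" or "top" or "wrist"; returns a dict with "img" (400x640x3 uint8, red, green, blue), "mtx" (3x3 intrinsics, pixels), "extrinsics" (4x4, takes a point from camera to world coordinates). Camera axes: x right, y down, z forward; pixel columns grow to the right and rows downward; lengths in m; the calibration is good to about 2 mm. The wrist camera is an equidistant fisheye: a pixel r from the principal point sees the ray r / f radians off the axis. A picture is of the moment at which its call begins. There is no depth.
- hand_in(): hands the job in; it is judged then, once.
The state is a dict: "clock": time; "joint_pos": joint angles; "joint_velocities": joint speeds; "tau": joint torques, N m; "position": TCP position; "ee_rot": TCP orientation; "ft_force": force on the tool from outside, world axes, zero at the start; "torque": the same for the moment, N m; "grip_width": opening from 0.0 (shut) to 1.0 (fully open); "grasp_force": force on a finger pad.
Only numpy, scipy, OpenCV 4.12 (cv2) and the standard library are available. Lean on these libraries where they do the work, as an engineer would, in place of code of your own. Each camera call takes 0.05 s, during which the arm holds its last target. There are 200 camera calls.

TASK

Get the fruit slicer ready for the lemon: lay the lemon lengthwise in the slicer's cradle, then swing the hold-down clamp over it and press it down until its clip catches on the pin, so that it stays shut when let go. Also set the orange-knobbed thickness lever: lift it, swing it round and let it drop fully into the notch marked with the red tab. Leave everything else on the worktop where it stands.

Things in the scene. Friction and masses are not known exactly. Their poses are not given: they have to be found in the camera images.
- slicer: White fruit slicer, fixed to the worktop, base 170 mm (its x, away from the robot at yaw 0) by 410 mm (its y), base top at 15 mm. Origin on the worktop, 10 mm to its left (+y) of the base's middle. Left part: lemon cradle and clamp; right part: thickness lever over a notched steel quadrant.
- cradle (a point): Where the middle of the lemon lies when resting in the cradle (slicer frame -20, 100, 52 mm); axes as the slicer's. Two steel rails along y, 28 mm apart, tops at 27 mm; end plates 44 mm wide, tops at 44 mm, inner faces 88 mm apart. The lemon's long axis goes along y. Clamp bracket (111 mm high, 60 mm wide in x) 80 mm to -y; pin posts (84 mm high) 62.5 mm to +y.
- lemon_center (a point): Centre of the yellow lemon, lying, 72 x 57 x 58 mm, about 0.1 kg; its x axis is its long axis. Loose.
- clamp (a joint): Hinge of the hold-down clamp, rad: 0 = fully down, level over the cradle; grows as it opens; stands open at about 1.7 to 1.85 (leaning back a little). A weak spring (about 1 N at the handle) pushes it open. Near 0 a sprung steel hook under its tip snaps under a cross pin on the base, pressed down with 3 to 15 N. Clipped, it stays at 0.0 to 0.04 when let go; otherwise it springs up.
- clamp_hinge (a point): Middle of the clamp's hinge axis (parallel to the slicer's x; slicer frame -20, 20, 100 mm). Axes as the slicer's. Closed, the clamp points from here along the slicer's +y; positive opening turns it from +y up to +z.
- clamp_handle (a point): Middle of the clamp's orange handle, a round crossbar 14 mm thick and 110 mm long along the slicer's x, at the clamp's free end: in the clamp's plane 150 mm out from the hinge and 12 mm above the arm's middle line. The arm and clip take up the middle 26 mm of it; either end can be pinched or pressed from above.
- lever (a joint): Swing of the thickness lever about its upright pivot, rad; about 0 in the plain off zone on the left (-0.14 to 0.15), growing counter-clockwise seen from above, so that the knob, on the robot's side of the pivot, goes to the right. The notches lie at 0.55, 0.95 and 1.35, each with 0.04 of play either way, with 12 mm high teeth between.
- lever_lift (a joint): Height of the whole lever above its lowest position, m (0 to 0.028): 0 = dropped fully into a notch (or lying in the off zone); it must rise above 0.012 to pass a tooth; about 0.010 or more when resting on a tooth. A spring and its weight pull it down with 4 to 8 N.
- pivot (a point): The lever's upright pivot axis (slicer frame 55, -115 mm).
- knob (a point): Middle of the lever's round orange knob, 32 mm across and 42 mm high (upright), 100 mm from the pivot; 68 mm above the worktop with the lever down. The black lever under it is 12 mm wide, its top 45 mm above the worktop. The 14 mm pivot post is 90 mm high.
- pointer (a point): The point on the lever's line 128 mm from the pivot (just past the lever's blunt end); it stands over a tab when the lever is in that tab's notch.
- tab_red_top (a point): Red disc, 16 mm across and 5 mm high, on the quadrant, 128 mm from the pivot; it marks one of the three notches: the right one. Top 35 mm above the worktop.
- tab_white1_top (a point): White disc of the same size, marking another notch.
- tab_white2_top (a point): White disc of the same size, marking another notch.
- garlic_center (a point): Centre of a garlic bulb, 56 mm across and 56 mm high; bystander.
- tea_box_center (a point): Centre of a dark tea box, 68 x 136 x 69 mm; bystander.
- mug_center (a point): Centre of a green and white mug, 78 x 116 x 101 mm; bystander.
- chilli_center (a point): Centre of a spice jar with white cap, 49 mm across and 105 mm high, right of the slicer; bystander.
- salt_pot_center (a point): Centre of a wooden salt pot, 92 mm across and 70 mm high; bystander behind the slicer.
- honey_center (a point): Centre of a honey jar with black lid, 63 mm across and 94 mm high; bystander behind the slicer.
- teaspoon_center (a point): Middle of a teaspoon, 130 x 26 x 11 mm, lying at the left; bystander.

How it is judged:
By the outcome, as a careful person would: the job done as asked, in the order asked, and still so for the second after the job is handed in, with the robot touching nothing.
It also fails if it takes over 61 s, if anything falls off the work surface, if the arm or the gripper's body presses on something with over 40 N, if the wrist force passes 120 N, or if a joint passes its speed limit or range.

## Working session

There is one attempt and no reset: what is moved stays moved. The work goes in short steps, Python scripts to look and compute and a tool call to move; the robot and the scene stay as the last step left them, time stands still between calls to the robot, and variables do not carry over. Pictures are saved under pics/ and viewed, at most 10 in all, crops included, and the job is handed in when it is done.

Besides the shell and the picture viewer there is one more tool, called after "Call:" as name(argument=value, ...) on one line, values as JSON. jog_arm: Moves the arm, as the interface text tells. Its arguments: {"type":"object","properties":{"plan":{"type":"array"},"force":{"type":"number"}},"required":["plan"]}

```bash
mkdir -p pics; cat > h.py <<'E'
from workcell import *
import numpy as np, cv2
from scipy.spatial.transform import Rotation as R
def snap(n,f):
    c=camera(n); cv2.imwrite(f'pics/{f}.png',c['img'][:,:,::-1]); np.savez(f'pics/{f}.npz',**c); return c
def ray(c,uv):
    K=c['mtx'];E=c['extrinsics'];d=np.linalg.inv(K)@[uv[0],uv[1],1.]
    return E[:3,3],E[:3,:3]@d/np.linalg.norm(d)
def onz(c,uv,z):
    o,d=ray(c,uv);return o+d*(z-o[2])/d[2]
def tri(rs):
    A=sum(np.eye(3)-np.outer(d,d) for o,d in rs);b=sum((np.eye(3)-np.outer(d,d))@o for o,d in rs)
    return np.linalg.solve(A,b)
def proj(c,p):
    E=np.linalg.inv(c['extrinsics']);q=c['mtx']@(E[:3,:3]@p+E[:3,3]);return q[:2]/q[2]
E
python3 - <<'E'
from h import *
for n in('scene','top'):
    c=snap(n,n+'1');print(n,c['mtx'].tolist(),c['extrinsics'].round(3).tolist())
o=get_obs();print({k:np.round(v,3).tolist() for k,v in o.items()})
E
```

```text
scene [[507.13265965355845, 0.0, 312.569421111794], [0.0, 507.13265965355845, 199.73259846334037], [0.0, 0.0, 1.0]] [[0.706, -0.526, 0.474, -0.303], [-0.708, -0.51, 0.489, -0.757], [-0.015, -0.681, -0.732, 1.385], [0.0, 0.0, 0.0, 1.0]]
top [[486.18245520785416, 0.0, 314.66361986557996], [0.0, 486.18245520785416, 201.31755320735394], [0.0, 0.0, 1.0]] [[-0.391, -0.764, 0.514, -0.324], [-0.92, 0.325, -0.217, 0.481], [-0.001, -0.557, -0.83, 1.497], [0.0, 0.0, 0.0, 1.0]]
{'clock': 0.1, 'joint_pos': [1.152, 0.333, -0.065, 1.461, 0.022, 1.35, -0.089], 'joint_velocities': [-0.002, -0.002, 0.001, -0.001, -0.001, 0.001, 0.001], 'tau': [0.003, -62.674, 0.051, -39.242, 0.017, 0.007, -0.0], 'position': [0.241, -0.576, 0.231], 'ee_rot': [0.98, 0.197, -0.0, -0.001], 'ft_force': [0.092, 0.121, -0.908], 'torque': [0.018, -0.009, -0.003], 'grasp_force': 0.0, 'grip_width': 1.004}
```

View pics/scene1.png

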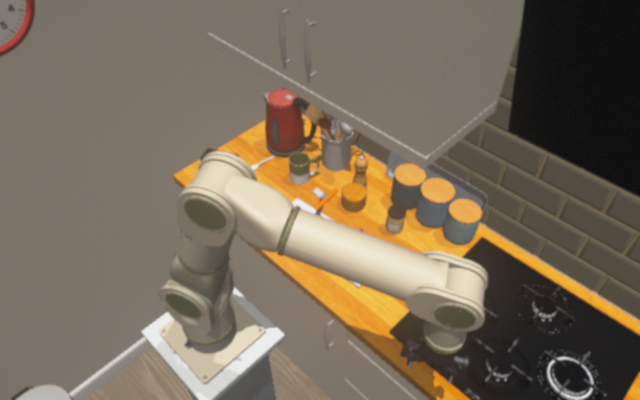

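View pics/top1.png

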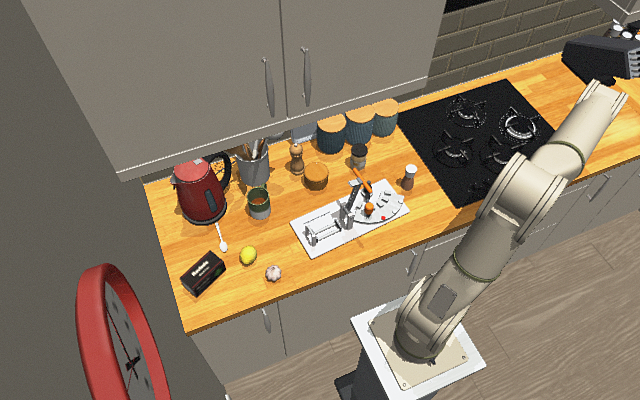

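The scene view is mostly blocked by the arm. The top view shows the lemon at (248,255), the slicer at about (350,218), the garlic at (273,273), the clamp handle at about (362,182), the knob at (369,208) and the red tab at about (384,218). I'll enlarge that part of the top view.

```bash
python3 - <<'E'
from h import *
c=dict(np.load('pics/top1.npz'));im=c['img'][:,:,::-1]
cr=im[160:290,220:420];cv2.imwrite('pics/crop1.png',cv2.resize(cr,None,fx=4,fy=4,interpolation=cv2.INTER_CUBIC))
h=cv2.cvtColor(im,cv2.COLOR_BGR2HSV)
def blobs(lo,hi,n,z):
    m=cv2.inRange(h,lo,hi);m[:150]=0;m[300:]=0;m[:,:180]=0;m[:,430:]=0
    k,l,s,ce=cv2.connectedComponentsWithStats(m)
    for i in range(1,k):
        if s[i,4]>5:print(n,s[i].tolist(),ce[i].round(1),onz(c,ce[i],z).round(3))
blobs((24,150,120),(34,255,255),'yel',.029)
blobs((0,190,120),(4,255,255),'red',.035)
blobs((5,225,200),(12,255,255),'or',.068)
E
```

```text
yel [401, 215, 6, 4, 9] [403.6 216.8] [ 0.399 -0.167  0.029]
yel [240, 245, 16, 19, 190] [246.9 254.7] [0.473 0.394 0.029]
red [382, 216, 3, 4, 10] [383.  217.5] [ 0.422 -0.096  0.035]
```

View pics/crop1.png

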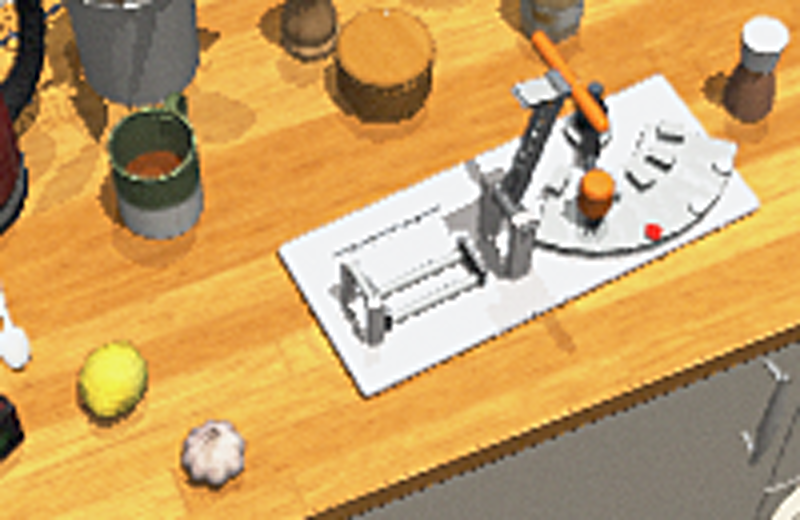

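The crop shows the lemon at (113,380), with the garlic beside it. The slicer base corners are at crop (280,250), (368,396), (760,207) and (658,75). The red tab at (653,232) is the one nearest the lever, the knob is at (596,190) and the handle runs from (540,38) to (600,125).

```bash
cat >> h.py <<'E'
def tool(o=None):
    o=o or get_obs();return np.array(o['position']),R.from_quat(o['ee_rot'])
def delta(p,rot=None):
    p0,r0=tool();print('shift',(r0.inv().apply(np.array(p)-p0)).round(4), 'turn',(r0.inv()*rot).as_rotvec().round(4) if rot is not None else '')
def down(yawx): # tool x at world yaw, pointing down
    return R.from_euler('z',yawx)*R.from_euler('x',np.pi)
E
python3 - <<'E'
from h import *
c=dict(np.load('pics/top1.npz'))
f=lambda u,v:(220+u/4,160+v/4)
P=[onz(c,f(*q),.015)[:2] for q in((280,250),(368,396),(760,207),(658,75))]
for p in P:print(p.round(3))
mid=np.mean(P,0);y=(P[0]+P[1]-P[2]-P[3]);y/=np.linalg.norm(y);yaw=np.arctan2(-y[0],y[1]);x=np.array([y[1],-y[0]])
print([np.linalg.norm(P[i]-P[(i+1)%4]).round(3) for i in range(4)])
O=mid+.01*y;print('mid',mid.round(3),'O',O.round(3),'yaw',yaw)
for n,a in dict(cradle=(-20,100),hinge=(-20,20),pivot=(55,-115)).items():print(n,(O+x*a[0]/1e3+y*a[1]/1e3).round(3))
print('knob',onz(c,f(596,182),.085),'red',onz(c,f(653,231),.035))
for q in((612,228),(695,208),(728,170)):print(onz(c,f(*q),.035).round(3))
h=cv2.cvtColor(c['img'][:,:,::-1].copy(),cv2.COLOR_BGR2HSV);m=cv2.inRange(h,(22,110,60),(36,255,255))[235:275,230:265]
k,l,s,ce=cv2.connectedComponentsWithStats(m);i=1+s[1:,4].argmax();print(s[i])
pts=np.argwhere(l==i)[:,::-1]+[230,235];W=np.array([onz(c,p,.029)[:2] for p in pts.astype(float)]);print(W.mean(0),np.linalg.eigh(np.cov(W.T)))
for q in((212,453),):print('garlic',onz(c,f(*q),.028))
for p in((.45,0,.33),(.47,.36,.33)):delta(p,down(0))
E
```

```text
[0.543 0.211]
[0.379 0.195]
[ 0.416 -0.205]
[ 0.584 -0.189]
[np.float64(0.165), np.float64(0.402), np.float64(0.169), np.float64(0.402)]
mid [0.48  0.003] O [0.479 0.013] yaw 0.09656883720314002
cradle [0.45 0.11]
hinge [0.458 0.031]
pivot [ 0.545 -0.096]
knob [ 0.45921374 -0.05443618  0.085     ] red [ 0.42064337 -0.09655712  0.035     ]
[ 0.438 -0.065  0.035]
[ 0.427 -0.142  0.035]
[ 0.452 -0.189  0.035]
[ 10  10  17  20 242]
[0.47334476 0.39095742] EighResult(eigenvalues=array([0.00019696, 0.00031683]), eigenvectors=array([[-0.46438893, -0.88563137],
       [-0.88563137,  0.46438893]]))
garlic [0.37452983 0.33674488 0.028     ]
shift [ 0.4152 -0.4513 -0.0989] turn [-1.300e-03  3.000e-04  3.958e-01]
shift [ 0.5725 -0.7757 -0.0984] turn [-1.300e-03  3.000e-04  3.958e-01]
```

Call:
jog_arm(plan=[[[0,0,0],[0.04,-0.01,-0.1],0.085],[[0,0,0],[0.07,-0.02,-0.1],0.085],[[0,0,0],[0.1,-0.03,-0.1],0.085],[[0,0,0],[0.13,-0.07,-0.1],0.085],[[0,0,0],[0.16,-0.11,-0.1],0.085],[[0,0,0],[0.19,-0.15,-0.1],0.085],[[0,0,0],[0.22,-0.19,-0.1],0.085],[[0,0,0],[0.25,-0.23,-0.1],0.085]])

```text
clock: 0.77
position: [0.3675, -0.326, 0.3307]
ee_rot: [0.98, 0.197, -0.0, 0.0]
ft_force: [0.9, -0.0, 0.7]
grip_width: 0.995
grasp_force: 0.0
```

Call:
jog_arm(plan=[[[0,0,0],[0.02,-0.035,0],0.085],[[0,0,0],[0.04,-0.07,0],0.085],[[0,0,0],[0.06,-0.1,0],0.085],[[0,0,0],[0.08,-0.14,0],0.085],[[0,0,0],[0.1,-0.17,0],0.085],[[0,0,0],[0.12,-0.2,0],0.085],[[0,0,0],[0.14,-0.21,0],0.085],[[0,0,0],[0.165,-0.22,0],0.085]])

```text
clock: 1.43
position: [0.4345, -0.0599, 0.3313]
ee_rot: [0.98, 0.197, 0.0, 0.001]
ft_force: [0.2, -0.9, 0.0]
grip_width: 0.995
grasp_force: 0.0
```

```bash
cat >> h.py <<'E'
def wray(c,uv):
    K=c['mtx'];E=c['extrinsics'];q=np.array([(uv[0]-K[0,2])/K[0,0],(uv[1]-K[1,2])/K[1,1]]);t=np.linalg.norm(q)
    d=np.r_[np.sin(t)*q/t,np.cos(t)];return E[:3,3],E[:3,:3]@d
def wonz(c,uv,z):
    o,d=wray(c,uv);return o+d*(z-o[2])/d[2]
E
python3 - <<'E'
from h import *
c=snap('wrist','w1');print(c['mtx'].round(1).tolist(),c['extrinsics'].round(3).tolist());delta((.47,.32,.33),down(0))
E
```

```text
[[309.7, 0.0, 317.9], [0.0, 309.7, 203.9], [0.0, 0.0, 1.0]] [[0.386, -0.891, -0.24, 0.496], [-0.922, -0.372, -0.103, -0.033], [0.003, 0.261, -0.965, 0.474], [0.0, 0.0, 0.0, 1.0]]
shift [ 0.1767 -0.3336  0.0012] turn [-3.000e-04 -1.800e-03  4.007e-01]
```

View pics/w1.png

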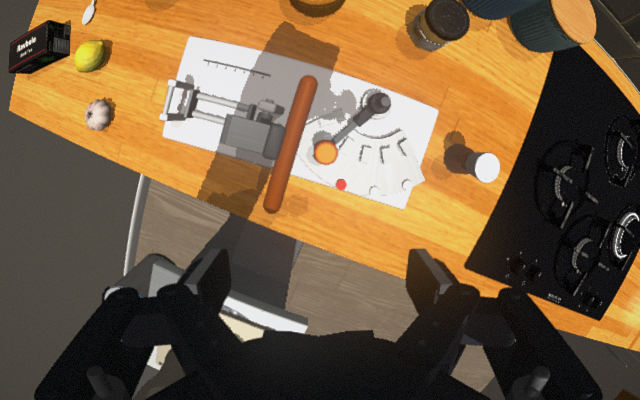

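The wrist view shows the base corners at (189,37), (162,140), (404,209) and (438,105). The knob is at (325,152), the pivot post top at (379,101), the red tab at (341,184), the handle ends at (311,80) and (271,208), and the lemon at (89,56).

Call:
jog_arm(plan=[[[0,0,0],[0.02,-0.036,0],0.085],[[0,0,0.05],[0.04,-0.072,0],0.085],[[0,0,0.1],[0.06,-0.108,0],0.085],[[0,0,0.15],[0.08,-0.144,0],0.085],[[0,0,0.2],[0.1,-0.18,0],0.085],[[0,0,0.25],[0.115,-0.216,0],0.085],[[0,0,0.3],[0.13,-0.252,0],0.085],[[0,0,0.4],[0.145,-0.285,0],0.085]])

```text
clock: 2.15
position: [0.4579, 0.2572, 0.3309]
ee_rot: [1.0, 0.001, 0.0, -0.0]
ft_force: [0.8, -1.0, -0.4]
grip_width: 0.995
grasp_force: 0.0
```

```bash
python3 - <<'E'
from h import *
c=snap('wrist','w2');w1=dict(np.load('pics/w1.npz'));t=dict(np.load('pics/top1.npz'))
h=cv2.cvtColor(c['img'][:,:,::-1].copy(),cv2.COLOR_BGR2HSV);m=cv2.inRange(h,(22,130,60),(36,255,255))
k,l,s,ce=cv2.connectedComponentsWithStats(m);i=1+s[1:,4].argmax();print(s[i],ce[i],tool()[0])
W=np.array([wonz(c,p,.029)[:2] for p in np.argwhere(l==i)[:,::-1].astype(float)]);ev=np.linalg.eigh(np.cov(W.T))
print('lemon',W.mean(0),2*np.sqrt(ev[0]),ev[1][:,1])
h1=cv2.cvtColor(w1['img'][:,:,::-1].copy(),cv2.COLOR_BGR2HSV);m1=cv2.inRange(h1,(22,130,60),(36,255,255));m1[:,150:]=0
k,l1,s1,c1=cv2.connectedComponentsWithStats(m1);j=1+s1[1:,4].argmax();print(c1[j])
print('tri lemon',tri([wray(c,ce[i]),wray(w1,c1[j]),ray(t,(247,254.5))]))
B=[wonz(w1,q,.015)[:2] for q in((189,37),(162,140),(404,209),(438,105))]
print(np.array(B).round(3))
P=B;mid=np.mean(P,0);y=(P[0]+P[1]-P[2]-P[3]);y/=np.linalg.norm(y);x=np.array([y[1],-y[0]]);print([np.linalg.norm(P[i]-P[(i+1)%4]).round(3) for i in range(4)],mid,'yaw',np.arctan2(x[1],x[0]),'O',mid+.01*y)
f=lambda u,v:(220+u/4,160+v/4)
print('knobtop',wonz(w1,(325,152),.089),tri([wray(w1,(325,152)),ray(t,f(597,178))]),'red',wonz(w1,(341,184),.035),tri([wray(w1,(341,184)),ray(t,f(653,231))]),'post',wonz(w1,(379,101),.09))
print('handle',tri([wray(w1,(311,80)),ray(t,f(540,38))]),tri([wray(w1,(271,208)),ray(t,f(600,125))]))
E
```

```text
[ 176  135   74   45 1424] [226.11657303 157.98103933] [0.45618194 0.26324347 0.33045592]
lemon [0.47456105 0.39459553] [0.02708959 0.05295287] [-0.48908034  0.87223874]
[87.68974042 56.18788628]
tri lemon [0.47527184 0.39405512 0.02661878]
[[ 0.552  0.207]
 [ 0.383  0.19 ]
 [ 0.427 -0.211]
 [ 0.598 -0.192]]
[np.float64(0.17), np.float64(0.403), np.float64(0.173), np.float64(0.401)] [ 0.4900261  -0.00166423] yaw 0.11061313066039545 O [0.48892223 0.00827465]
knobtop [ 0.46516716 -0.05661727  0.089     ] [ 0.46435507 -0.05757165  0.08230206] red [ 0.42708016 -0.09940843  0.035     ] [ 0.42561577 -0.10068382  0.02513089] post [ 0.55102589 -0.09299882  0.09      ]
handle [ 0.52302833 -0.01776679  0.2331982 ] [ 0.42045812 -0.02412916  0.23902128]
```

View pics/w2.png

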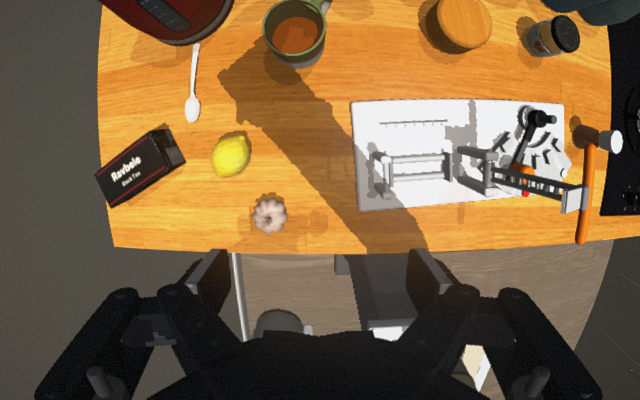

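The wrist view shows the lemon at (230,156), its long axis running from lower left to upper right. The tea box is close by on the left and the garlic is at (270,213).

```bash
python3 - <<'E'
from h import *
c=dict(np.load('pics/w2.npz'));w1=dict(np.load('pics/w1.npz'))
h=cv2.cvtColor(c['img'][:,:,::-1].copy(),cv2.COLOR_BGR2HSV);m=cv2.inRange(h,(22,130,60),(36,255,255))
m=cv2.morphologyEx(m,cv2.MORPH_OPEN,np.ones((7,7),np.uint8))
k,l,s,ce=cv2.connectedComponentsWithStats(m);i=1+s[1:,4].argmax();print(s[i],ce[i])
W=np.array([wonz(c,p,.029)[:2] for p in np.argwhere(l==i)[:,::-1].astype(float)]);ev=np.linalg.eigh(np.cov(W.T))
a=ev[1][:,1];print('lemon',W.mean(0),4*np.sqrt(ev[0]),a,np.arctan2(a[1],a[0]))
print('tri',tri([wray(c,ce[i]),wray(w1,(89,56))]))
o=get_obs();print('j',np.round(o['joint_pos'],2),'clock',o['clock'])
print('box',wonz(c,(186,159),.069),wonz(c,(176,126),.069),wonz(c,(100,175),.069))
p0,r0=tool()
for p in((352,102),(361,211),(565,103)):print(wonz(c,p,.015))
E
```

```text
[ 211  136   39   41 1259] [229.89674345 155.72676728]
lemon [0.47783193 0.38822792] [0.05506078 0.06805244] [-0.71254226  0.7016292 ] 2.363911269164163
tri [0.47753385 0.38811307 0.02883119]
j [ 0.24  0.18 -0.96  1.52  0.14  1.52 -2.29] clock 2.2
box [0.47977283 0.44191949 0.069     ] [0.52689496 0.4550048  0.069     ] [0.46235744 0.60428316 0.069     ]
[0.5550141  0.20821399 0.015     ]
[0.38912983 0.19094531 0.015     ]
[ 0.59484792 -0.20036299  0.015     ]
```

Call:
jog_arm(plan=[[[0,0,-0.12],[0.003,-0.016,0.01],0.085],[[0,0,-0.24],[0.006,-0.032,0.02],0.085],[[0,0,-0.36],[0.009,-0.048,0.03],0.085],[[0,0,-0.48],[0.012,-0.064,0.04],0.085],[[0,0,-0.6],[0.015,-0.08,0.05],0.085],[[0,0,-0.72],[0.018,-0.096,0.06],0.085],[[0,0,-0.84],[0.021,-0.112,0.07],0.085],[[0,0,-0.96],[0.021,-0.125,0.08],0.085]])

```text
clock: 2.87
position: [0.4796, 0.3805, 0.2497]
ee_rot: [0.885, 0.466, -0.0, -0.0]
ft_force: [0.6, 0.3, 0.6]
grip_width: 0.996
grasp_force: 0.0
```

Call:
jog_arm(plan=[[[0,0,-0.12],[0,0,0.01],0.08],[[0,0,-0.24],[0,0,0.02],0.08],[[0,0,-0.36],[0,0,0.03],0.08],[[0,0,-0.48],[0,0,0.04],0.08],[[0,0,-0.6],[0,0,0.05],0.08],[[0,0,-0.72],[0,0,0.06],0.08],[[0,0,-0.84],[0,0,0.07],0.08],[[0,0,-0.96],[0,0,0.08],0.08]])

```text
clock: 3.53
position: [0.4794, 0.3794, 0.17]
ee_rot: [0.57, 0.822, -0.0, -0.0]
ft_force: [0.8, -0.4, -0.4]
grip_width: 0.938
grasp_force: 0.0
```

Call:
jog_arm(plan=[[[0,0,-0.12],[0,0,0],0.08],[[0,0,-0.24],[0,0,0],0.08],[[0,0,-0.36],[0,0,0],0.08],[[0,0,-0.45],[0,0,0],0.08],[[0,0,-0.45],[0,0,0],0.08]])

```text
clock: 3.95
position: [0.4794, 0.3794, 0.1702]
ee_rot: [0.373, 0.928, -0.0, -0.0]
ft_force: [0.1, 0.1, -0.7]
grip_width: 0.938
grasp_force: 0.0
```

```bash
python3 - <<'E'
from h import *
o=get_obs();print(o['position'],np.round(o['joint_pos'],2),o['clock']);delta((.4777,.3881,.012),down(2.364))
E
```

```text
[0.47937135 0.37940051 0.17020879] [ 0.14  0.7  -1.29  1.53  0.68  1.42 -0.39] 3.95
shift [0.0072 0.0053 0.1582] turn [-0.0012 -0.0005  0.0126]
```

Call:
jog_arm(plan=[[[0,0,0.01],[0.007,0.005,0.03],0.08],[[0,0,0.01],[0.007,0.005,0.06],0.08],[[0,0,0.01],[0.007,0.005,0.09],0.08],[[0,0,0.01],[0.007,0.005,0.115],0.08],[[0,0,0.01],[0.007,0.005,0.135],0.08],[[0,0,0.01],[0.007,0.005,0.15],0.08],[[0,0,0.01],[0.007,0.005,0.157],0.08],[[0,0,0.01],[0.007,0.005,0.157],0.08]])

```text
clock: 4.62
position: [0.4774, 0.3877, 0.0126]
ee_rot: [0.38, 0.925, -0.001, -0.0]
ft_force: [-0.1, -0.3, 0.1]
grip_width: 0.935
grasp_force: 0.0
```

Call:
jog_arm(plan=[[[0,0,0],[0,0,0],0.05],[[0,0,0],[0,0,0],0.045],[[0,0,0],[0,0,0],0.04],[[0,0,0],[0,0,0],0.04],[[0,0,0],[0,0,0],0.04],[[0,0,0],[0,0,0],0.04]], force=25)

```text
clock: 5.12
position: [0.4782, 0.3889, 0.0156]
ee_rot: [0.38, 0.925, 0.001, 0.001]
ft_force: [-1.7, -1.7, 6.5]
grip_width: 0.637
grasp_force: 26.2
```

Call:
jog_arm(plan=[[[0,0,0],[0,0,-0.02],0.04],[[0,0,0],[0,0,-0.05],0.04],[[0,0,0],[0,0,-0.08],0.04],[[0,0,0],[0,0,-0.11],0.04],[[0,0,0],[0,0,-0.14],0.04],[[0,0,0],[0,0,-0.16],0.04],[[0,0,0],[0,0,-0.17],0.04]])

```text
clock: 5.7
position: [0.4782, 0.3894, 0.1876]
ee_rot: [0.38, 0.925, 0.002, 0.001]
ft_force: [-0.1, -0.3, -0.7]
grip_width: 0.629
grasp_force: 27.2
```

```bash
python3 - <<'E'
from h import *
snap('wrist','w3')
E
```

```text
(no output)
```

View pics/w3.png

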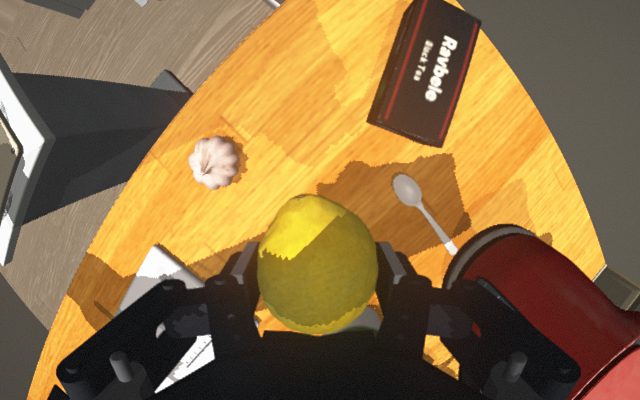

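The lemon is held firmly, about 54 mm across the pads, with its long axis in line with tool x. Next I'll take a close look at the cradle before placing it.

Call:
jog_arm(plan=[[[0,0,0.12],[-0.012,-0.032,-0.03],0.04],[[0,0,0.24],[-0.024,-0.064,-0.035],0.04],[[0,0,0.36],[-0.036,-0.096,-0.035],0.04],[[0,0,0.48],[-0.048,-0.127,-0.035],0.04],[[0,0,0.6],[-0.06,-0.16,-0.035],0.04],[[0,0,0.72],[-0.073,-0.192,-0.035],0.04],[[0,0,0.84],[-0.085,-0.224,-0.035],0.04],[[0,0,0.96],[-0.097,-0.253,-0.035],0.04]])

```text
clock: 6.42
position: [0.3827, 0.1791, 0.2189]
ee_rot: [0.688, 0.725, -0.01, -0.003]
ft_force: [-0.0, -0.6, -0.9]
grip_width: 0.632
grasp_force: 27.6
```

Call:
jog_arm(plan=[[[0,0,0.12],[0,0,0],0.04],[[0,0,0.24],[0,0,0],0.04],[[0,0,0.36],[0,0,0],0.04],[[0,0,0.48],[0,0,0],0.04],[[0,0,0.6],[0,0,0],0.04],[[0,0,0.72],[0,0,0],0.04],[[0,0,0.84],[0,0,0],0.04],[[0,0,0.84],[0,0,0],0.04]])

```text
clock: 7.08
position: [0.3828, 0.1797, 0.2191]
ee_rot: [0.925, 0.38, -0.011, 0.003]
ft_force: [-0.2, -0.2, -0.6]
grip_width: 0.632
grasp_force: 27.6
```

```bash
python3 - <<'E'
from h import *
c=snap('wrist','w4');o=get_obs();print(o['position'],R.from_quat(o['ee_rot']).as_matrix()[:,0],np.round(o['joint_pos'],2),o['grasp_force'])
E
```

```text
[0.38297324 0.17941677 0.21925753] [ 0.70564672  0.70820824 -0.02244537] [ 1.12 -0.33 -1.4   1.91 -0.32  1.33 -0.97] 27.60362230008468
```

View pics/w4.png

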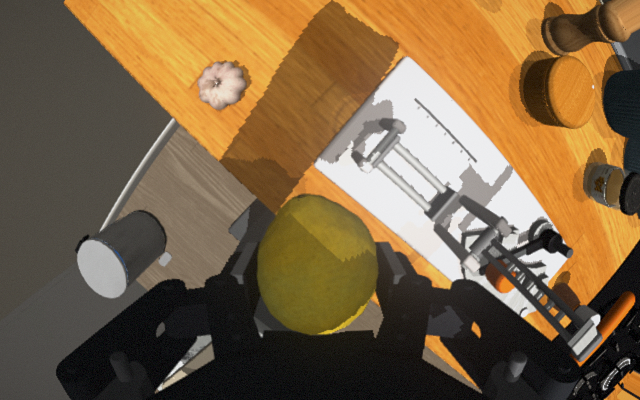

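```bash
python3 - <<'E'
from h import *
im=cv2.imread('pics/w4.png')[45:240,310:570]
cv2.imwrite('pics/crop4.png',cv2.resize(im,None,fx=3,fy=3,interpolation=cv2.INTER_CUBIC))
E
```

```text
(no output)
```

View pics/crop4.png

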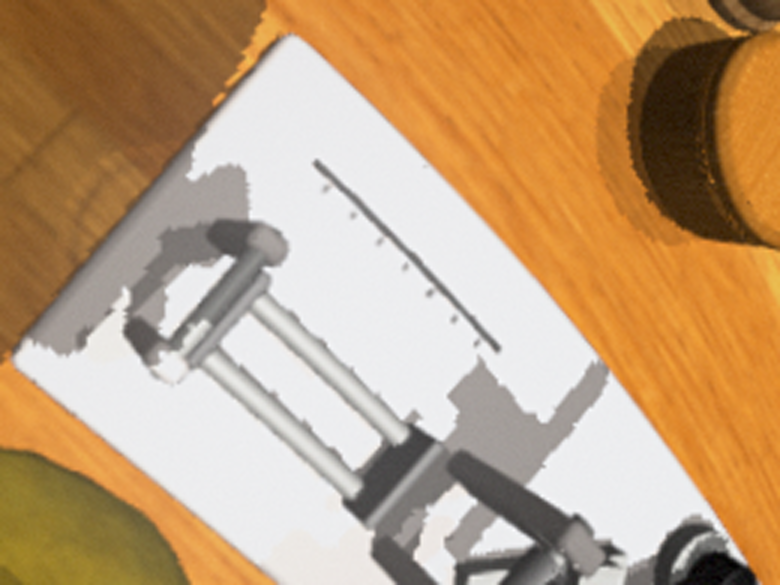

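The zoomed crop shows the rails from (262,297) to (398,437) and from (213,362) to (350,490). The post tops are at (268,243) and (172,360), and the left base corners at (292,37) and (17,360).

```bash
python3 - <<'E'
from h import *
w=dict(np.load('pics/w4.npz'));f=lambda u,v:(310+u/3,45+v/3);g=lambda u,v,z:wonz(w,f(u,v),z)[:2]
a,b,c,d=g(262,297,.027),g(398,437,.027),g(213,362,.027),g(350,490,.027)
print('rails',a,b,c,d);m=(a+c)/2-(b+d)/2;print('len',np.linalg.norm(m),'mid',(a+b+c+d)/4,'yaw',np.arctan2(-m[0],m[1]),'gap',np.linalg.norm((a+b-c-d)/2))
p,q=g(268,243,.084),g(172,360,.084);print('posts',p,q,(p+q)/2)
r,s=g(372,525,.044),g(443,447,.044);print('rplate',r,s,(r+s)/2)
e,h_=g(292,37,.015),g(17,360,.015);print('corners',e,h_,np.arctan2((e-h_)[1],(e-h_)[0]))
yaw=.105;x=np.array([np.cos(yaw),np.sin(yaw)]);y=np.array([-x[1],x[0]])
for n,O in dict(w1=np.array([.490,-.0017])+.01*y,w2=np.array([.492,-.0047])+.01*y,w4=(e+h_)/2-.195*y).items():print(n,O,'cradle',O-.02*x+.1*y)
print('from posts',(p+q)/2-.0625*y,'rplate',(r+s)/2+.044*y)
for n,O in dict(w1=np.array([.490,-.0017])+.01*y).items():
  for Z,nm in((.027,'rail'),):pass
# heights by two views: left-back/front base corner, post
w2=dict(np.load('pics/w2.npz'))
print('tri corner',tri([wray(w,f(292,37)),wray(w2,(352,102))]),tri([wray(w,f(17,360)),wray(w2,(361,211))]))
E
```

```text
rails [0.47231881 0.14662205] [0.47660149 0.06788907] [0.44249249 0.14183031] [0.44836077 0.06571462]
len 0.07759051749820038 mid [0.45994339 0.10551401] yaw 0.06546041619798833 gap 0.029241703121953254
posts [0.47826189 0.171432  ] [0.43219553 0.16609968] [0.45522871 0.16876584]
rplate [0.44515605 0.0567003 ] [0.48547138 0.05970578] [0.46531372 0.05820304]
corners [0.5523462  0.20718768] [0.39046717 0.1918131 ] 0.09469173102132754
w1 [0.48895193 0.00824493] cradle [0.45858136 0.10559804]
w2 [0.49095193 0.00524493] cradle [0.46058136 0.10259804]
w4 [0.49184408 0.00557434] cradle [0.46147351 0.10292745]
from posts [0.46177915 0.10661006] rplate [0.4607022  0.10196072]
tri corner [0.55572256 0.20684241 0.0050657 ] [0.39156004 0.19245182 0.02341509]
```

```bash
python3 - <<'E'
from h import *
delta((.4605,.1045,.16),down(1.667))
E
```

```text
shift [0.003  0.108  0.0589] turn [-0.0126  0.0197 -0.8798]
```

Call:
jog_arm(plan=[[[-0.0016,0.0025,-0.11],[0,0.014,0.007],0.04],[[-0.0032,0.005,-0.22],[0,0.027,0.015],0.04],[[-0.0047,0.0074,-0.33],[0.001,0.041,0.022],0.04],[[-0.0063,0.01,-0.44],[0.001,0.054,0.03],0.04],[[-0.008,0.012,-0.55],[0.002,0.068,0.037],0.04],[[-0.0095,0.015,-0.66],[0.002,0.081,0.044],0.04],[[-0.011,0.017,-0.77],[0.003,0.095,0.052],0.04],[[-0.0126,0.0197,-0.88],[0.003,0.108,0.059],0.04]])

```text
clock: 7.8
position: [0.461, 0.105, 0.1586]
ee_rot: [0.668, 0.744, 0.001, -0.002]
ft_force: [-0.5, -0.4, -0.4]
grip_width: 0.632
grasp_force: 27.6
```

Call:
jog_arm(plan=[[[0,0,0],[0,0,0],0.04]])

```text
clock: 7.88
position: [0.4613, 0.1032, 0.158]
ee_rot: [0.67, 0.743, 0.0, -0.002]
ft_force: [-0.1, -0.9, -1.8]
grip_width: 0.633
grasp_force: 27.6
```

```bash
python3 - <<'E'
from h import *
delta((.4605,.1045,.041),down(1.667));print(np.round(get_obs()['joint_pos'],2))
E
```

```text
shift [ 0.0009 -0.0003  0.117 ] turn [-0.0027 -0.0042  0.0073]
[ 0.94  0.35 -1.42  1.89  0.37  1.22 -0.49]
```

Call:
jog_arm(plan=[[[0,0,0],[0.001,0,0.03],0.04],[[0,0,0],[0.001,0,0.055],0.04],[[0,0,0],[0.001,0,0.08],0.04],[[0,0,0],[0.001,0,0.095],0.04],[[0,0,0],[0.001,0,0.105],0.04],[[0,0,0],[0.001,0,0.112],0.04],[[0,0,0],[0.001,0,0.117],0.04],[[0,0,0],[0.001,0,0.117],0.04]])

```text
clock: 8.55
position: [0.4606, 0.1068, 0.0432]
ee_rot: [0.672, 0.74, 0.001, -0.001]
ft_force: [-1.0, 0.6, -0.4]
grip_width: 0.631
grasp_force: 27.6
```

Call:
jog_arm(plan=[[[0,0,0],[-0.001,0,0.001],0.04],[[0,0,0],[-0.001,0,0.002],0.04],[[0,0,0],[-0.001,0,0.003],0.04],[[0,0,0],[-0.001,0,0.003],0.04]])

```text
clock: 8.88
position: [0.4613, 0.1058, 0.0422]
ee_rot: [0.672, 0.74, 0.001, 0.0]
ft_force: [-8.7, -2.4, 22.3]
grip_width: 0.63
grasp_force: 30.0
```

Call:
jog_arm(plan=[[[0,0,0],[0,0,0.001],0.04],[[0,0,0],[0,0,0.002],0.04],[[0,0,0],[0,0,0.002],0.04]])

```text
clock: 9.13
position: [0.4615, 0.1062, 0.0412]
ee_rot: [0.672, 0.74, 0.001, 0.0]
ft_force: [-14.7, -4.4, 40.1]
grip_width: 0.632
grasp_force: 32.0
```

Call:
jog_arm(plan=[[[0,0,0],[0,0,-0.003],0.04],[[0,0,0],[0,0,-0.004],0.05],[[0,0,0],[0,0,-0.004],0.06],[[0,0,0],[0,0,-0.004],0.08],[[0,0,0],[0,0,-0.004],0.08],[[0,0,0],[0,0,-0.004],0.08],[[0,0,0],[0,0,-0.004],0.08]])

```text
clock: 9.72
position: [0.4606, 0.1056, 0.0422]
ee_rot: [0.672, 0.74, 0.001, -0.001]
ft_force: [-0.7, 0.8, -0.4]
grip_width: 0.937
grasp_force: 0.0
```

Call:
jog_arm(plan=[[[0,0,0],[0,0,-0.02],0.08],[[0,0,0],[0,0,-0.05],0.08],[[0,0,0],[0,0,-0.08],0.08],[[0,0,0],[0,0,-0.11],0.08],[[0,0,0],[0,0,-0.14],0.08],[[0,0,0],[0,0,-0.17],0.08],[[0,0,0],[0,0,-0.2],0.08],[[0,0,0],[0,0,-0.21],0.08]])

```text
clock: 10.38
position: [0.4618, 0.1062, 0.2559]
ee_rot: [0.672, 0.741, 0.002, 0.001]
ft_force: [0.6, 0.7, 0.5]
grip_width: 0.935
grasp_force: 0.0
```

```bash
python3 - <<'E'
from h import *
c=snap('wrist','w5');t=snap('top','top5');o=get_obs();print(o['position'],np.round(o['joint_pos'],2))
im=t['img'][:,:,::-1];h=cv2.cvtColor(im.copy(),cv2.COLOR_BGR2HSV);m=cv2.inRange(h,(22,130,60),(36,255,255));m[:,420:]=0;m[:180]=0;m[290:]=0
k,l,s,ce=cv2.connectedComponentsWithStats(m)
for i in range(1,k):
  if s[i,4]>25:print('top yel',s[i],ce[i],onz(t,ce[i],.055))
cv2.imwrite('pics/mix5.png',np.hstack([c['img'][:,:,::-1][150:400,200:460],cv2.resize(im[170:253,290:400],(331,250))]))
E
```

```text
[0.4616069  0.1052466  0.25379393] [ 1.05  0.14 -1.43  1.76  0.15  1.36 -0.32]
top yel [151 186  22  13  68] [162.83823529 191.98529412] [0.82060839 0.5947322  0.055     ]
top yel [407 197  13  13  86] [413.8255814 203.1744186] [ 0.42223305 -0.21717972  0.055     ]
top yel [151 201  26  12  59] [165.50847458 206.        ] [0.75684927 0.60000142 0.055     ]
top yel [364 208  56  30 305] [397.06557377 221.88196721] [ 0.37663802 -0.12496836  0.055     ]
top yel [159 210  15   6  26] [164.73076923 212.65384615] [0.73024896 0.60905971 0.055     ]
top yel [318 218  18  17 226] [326.33628319 225.92920354] [0.45781138 0.10767218 0.055     ]
top yel [291 245  10   8  36] [295.25       248.44444444] [0.41810579 0.23909079 0.055     ]
top yel [226 253  53  18 132] [251.06060606 262.31818182] [0.42706194 0.39226221 0.055     ]
top yel [219 264  39  17  79] [236.84810127 272.40506329] [0.41055971 0.44663035 0.055     ]
top yel [234 278  32  12 132] [253.28787879 285.73484848] [0.34526582 0.41264435 0.055     ]
```

View pics/mix5.png

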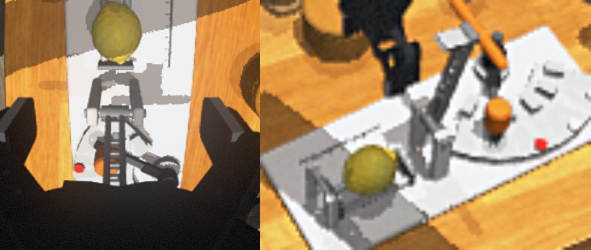

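The lemon lies in the cradle along the slicer's y, centred at about (0.458, 0.108). Next is the clamp: with the fingers shut I'll go behind the handle's near end and sweep it along its arc.

```bash
cat >> h.py <<'E'
O=np.array([.4905,.0055]);YAW=.097
def S(x,y,z):
    c,s=np.cos(YAW),np.sin(YAW);return np.array([O[0]+c*x-s*y,O[1]+s*x+c*y,z])
def tip(phi,xs=-.056):
    g=np.clip((phi-.1)/.6,0,1);s=np.clip((phi-.6)/.4,0,1)
    return S(xs,.02+.1505*np.cos(phi)-.011*g-.007*np.sin(phi),.1+.1505*np.sin(phi)+.007*np.cos(phi)-.008*s)
E
python3 - <<'E'
from h import *
delta(S(-.056,.06,.31),down(1.667));delta(S(-.056,-.065,.31),down(1.667));delta(S(-.056,-.065,.225));print(tip(1.87),S(-.056,-.065,.225))
E
```

```text
shift [-0.0421 -0.0367 -0.0563] turn [ 0.0032 -0.0003 -0.0008]
shift [-0.1671 -0.0365 -0.0564] turn [ 0.0032 -0.0003 -0.0008]
shift [-0.1671 -0.0367  0.0286] turn 
[ 0.43883573 -0.0417761   0.2337502 ] [ 0.44105836 -0.06461793  0.225     ]
```

Call:
jog_arm(plan=[[[0,0,0],[0,-0.01,-0.03],0.04],[[0,0,0],[-0.015,-0.025,-0.056],0.0],[[0,0,0],[-0.05,-0.037,-0.056],0.0],[[0,0,0],[-0.09,-0.037,-0.056],0.0],[[0,0,0],[-0.13,-0.037,-0.056],0.0],[[0,0,0],[-0.167,-0.037,-0.056],0.0],[[0,0,0],[-0.167,-0.037,-0.056],0.0],[[0,0,0],[-0.167,-0.037,-0.056],0.0]])

```text
clock: 11.15
position: [0.439, -0.067, 0.3062]
ee_rot: [0.674, 0.739, 0.001, -0.003]
ft_force: [0.1, 1.1, 0.0]
grip_width: 0.001
grasp_force: 0.0
```

Call:
jog_arm(plan=[[[0,0,0],[0,0,0.02],0.0],[[0,0,0],[0,0,0.05],0.0],[[0,0,0],[0,0,0.075],0.0],[[0,0,0],[0,0,0.085],0.0],[[0,0,0],[0,0,0.085],0.0]])

```text
clock: 11.57
position: [0.4383, -0.0634, 0.2207]
ee_rot: [0.672, 0.741, 0.0, -0.003]
ft_force: [0.9, -0.4, 0.5]
grip_width: 0.005
grasp_force: 0.0
```

```bash
python3 - <<'E'
from h import *
p0,r0=tool();print(p0,r0.as_rotvec(),get_obs()['joint_pos'].__class__,np.round(get_obs()['joint_pos'],2),get_obs()['grip_width'])
for ph in np.r_[1.87,np.linspace(1.75,.12,20)]:print(round(ph,2),r0.inv().apply(tip(ph)-p0).round(3).tolist())
E
```

```text
[ 0.43832037 -0.06335586  0.22066128] [-2.10643743e+00 -2.32296319e+00 -1.87980623e-04] <class 'numpy.ndarray'> [ 1.23 -0.03 -1.14  1.88 -0.03  1.28  0.19] 0.004717806512233829
1.87 [0.021, 0.003, -0.013]
1.75 [0.039, 0.003, -0.018]
1.66 [0.052, 0.003, -0.02]
1.58 [0.064, 0.003, -0.022]
1.49 [0.077, 0.003, -0.022]
1.41 [0.09, 0.003, -0.021]
1.32 [0.103, 0.003, -0.018]
1.24 [0.115, 0.003, -0.015]
1.15 [0.128, 0.003, -0.011]
1.06 [0.139, 0.003, -0.006]
0.98 [0.151, 0.003, 0.0]
0.89 [0.161, 0.003, 0.006]
0.81 [0.172, 0.003, 0.012]
0.72 [0.181, 0.003, 0.019]
0.63 [0.191, 0.003, 0.027]
0.55 [0.2, 0.003, 0.037]
0.46 [0.208, 0.003, 0.048]
0.38 [0.215, 0.003, 0.06]
0.29 [0.222, 0.003, 0.072]
0.21 [0.227, 0.003, 0.084]
0.12 [0.231, 0.003, 0.097]
```

Call:
jog_arm(plan=[[[0,0,0],[0.012,0,-0.008],0.0],[[0,0,0],[0.024,0,-0.014],0.0],[[0,0,0],[0.039,0,-0.018],0.0],[[0,0,0],[0.052,0,-0.02],0.0],[[0,0,0],[0.064,0,-0.022],0.0],[[0,0,0],[0.077,0,-0.022],0.0],[[0,0,0],[0.09,0,-0.021],0.0],[[0,0,0],[0.103,0,-0.018],0.0]])

```text
clock: 12.23
position: [0.4299, 0.0393, 0.2412]
ee_rot: [0.672, 0.74, 0.001, -0.0]
ft_force: [0.2, -1.1, 0.9]
grip_width: -0.001
grasp_force: 0.2
```

```bash
python3 - <<'E'
from h import *
p0,r0=tool();print(p0,get_obs()['ft_force']);t=snap('top','top6');s=snap('scene','sc6')
for ph in (1.32,1.24,1.15,1.06,.98,.89,.81,.72,.63):print(round(ph,2),r0.inv().apply(tip(ph)-p0).round(3).tolist())
cv2.imwrite('pics/mix6.png',cv2.resize(t['img'][160:260,280:420,::-1],(798,570)))
E
```

```text
[0.42987508 0.03929609 0.24119657] [ 0.20479491 -1.07785728  0.85052111]
1.32 [0.0, 0.001, 0.002]
1.24 [0.012, 0.001, 0.005]
1.15 [0.025, 0.001, 0.009]
1.06 [0.037, 0.001, 0.015]
0.98 [0.047, 0.001, 0.02]
0.89 [0.059, 0.001, 0.026]
0.81 [0.068, 0.001, 0.032]
0.72 [0.078, 0.001, 0.039]
0.63 [0.088, 0.001, 0.048]
```

View pics/mix6.png

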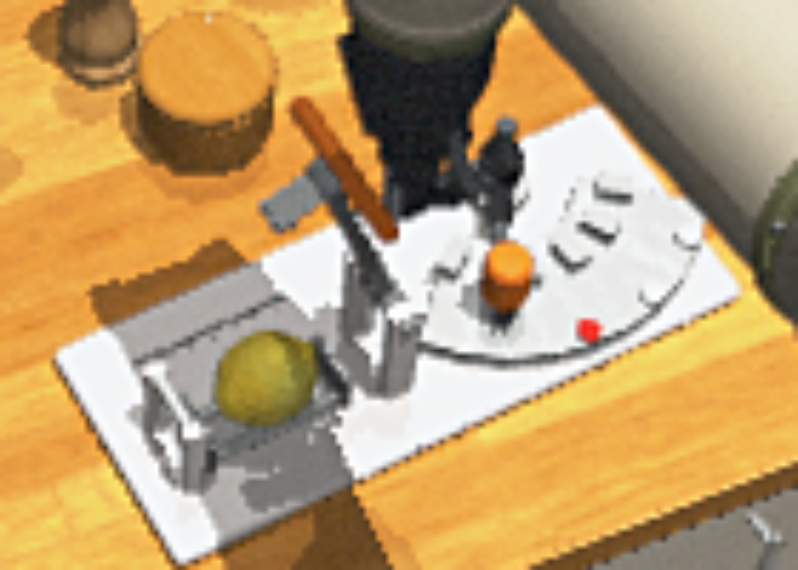

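The clamp is swinging over on the finger, and the lemon sits in the cradle at about (265,378) in the crop. I'll carry on along the arc.

Call:
jog_arm(plan=[[[0,0,0],[0.012,0.001,0.005],0.0],[[0,0,0],[0.025,0.001,0.009],0.0],[[0,0,0],[0.037,0.001,0.015],0.0],[[0,0,0],[0.047,0.001,0.02],0.0],[[0,0,0],[0.059,0.001,0.026],0.0],[[0,0,0],[0.068,0.001,0.032],0.0],[[0,0,0],[0.078,0.001,0.039],0.0],[[0,0,0],[0.088,0.001,0.048],0.0]])

```text
clock: 13.0
position: [0.4227, 0.1251, 0.193]
ee_rot: [0.673, 0.74, 0.0, -0.0]
ft_force: [-0.2, -2.4, 0.3]
grip_width: 0.005
grasp_force: 0.5
```

```bash
python3 - <<'E'
from h import *
p0,r0=tool();print(p0,get_obs()['ft_force'])
for ph in (.63,.55,.46,.38,.3,.25,.2,.16,.12):print(round(ph,2),r0.inv().apply(tip(ph)-p0).round(3).tolist())
E
```

```text
[0.42271336 0.12505582 0.19301879] [-0.23618    -2.43069746  0.2524402 ]
0.63 [0.002, -0.0, -0.001]
0.55 [0.011, -0.0, 0.008]
0.46 [0.02, -0.0, 0.02]
0.38 [0.026, -0.0, 0.031]
0.3 [0.032, -0.0, 0.042]
0.25 [0.036, -0.0, 0.049]
0.2 [0.039, -0.0, 0.056]
0.16 [0.041, -0.0, 0.062]
0.12 [0.043, -0.0, 0.068]
```

Call:
jog_arm(plan=[[[0,0,0],[0.003,0,-0.004],0.0],[[0,0,0],[0.01,0,-0.003],0.0],[[0,0,0],[0.017,0,0.004],0.0],[[0,0,0],[0.023,0,0.013],0.0],[[0,0,0],[0.029,0,0.024],0.0],[[0,0,0],[0.034,0,0.034],0.0]])

```text
clock: 13.5
position: [0.4197, 0.1597, 0.1596]
ee_rot: [0.672, 0.74, 0.001, -0.001]
ft_force: [0.2, -0.4, 0.4]
grip_width: -0.002
grasp_force: 0.3
```

```bash
python3 - <<'E'
from h import *
p0,r0=tool();print(p0,get_obs()['ft_force'])
t=snap('top','top7');h=cv2.cvtColor(t['img'][:,:,::-1].copy(),cv2.COLOR_BGR2HSV)
m=cv2.inRange(h,(0,150,60),(10,255,255));m[:150]=0;m[270:]=0;m[:,:270]=0;m[:,430:]=0
k,l,s,ce=cv2.connectedComponentsWithStats(m)
for i in range(1,k):
  if s[i,4]>7:print(s[i],ce[i].round(1))
for ph in (.63,.5,.4,.3,.2,.08):print(ph,[proj(t,S(x,.02+.1505*np.cos(ph),.1+.1505*np.sin(ph))).round(1).tolist() for x in(-.075,.035)])
for ph in (.4,.3,.25,.2,.16,.12):print(round(ph,2),r0.inv().apply(tip(ph)-p0).round(3).tolist())
E
```

```text
[0.41966367 0.15966645 0.15959129] [ 0.18388776 -0.43837502  0.44079587]
[382 216   3   4  10] [383.  217.5]
0.63 [[325.1, 221.4], [308.6, 196.1]]
0.5 [[322.1, 225.5], [305.9, 200.3]]
0.4 [[320.3, 228.5], [304.2, 203.3]]
0.3 [[318.9, 231.4], [302.9, 206.3]]
0.2 [[317.8, 234.1], [302.0, 209.1]]
0.08 [[317.1, 237.2], [301.5, 212.3]]
0.4 [-0.01, -0.0, -0.005]
0.3 [-0.002, -0.0, 0.008]
0.25 [0.001, -0.0, 0.016]
0.2 [0.004, -0.0, 0.023]
0.16 [0.006, -0.0, 0.029]
0.12 [0.008, -0.0, 0.035]
```

```bash
python3 - <<'E'
from h import *
t=dict(np.load('pics/top7.npz'));t1=dict(np.load('pics/top6.npz'));im=t['img'];d=cv2.absdiff(im,t1['img']).sum(2)
hs=cv2.cvtColor(im[:,:,::-1].copy(),cv2.COLOR_BGR2HSV)
m=cv2.inRange(hs,(3,200,90),(13,255,255));m[:150]=0;m[270:]=0;m[:,:270]=0;m[:,430:]=0
k,l,s,ce=cv2.connectedComponentsWithStats(m)
for i in range(1,k):
  if s[i,4]>4:print(s[i],ce[i].round(1),hs[l==i].mean(0).round())
print('bar profile (offset from bar at phi: hsv)')
for ph in np.arange(.1,2,.1):
  P=[proj(t,S(x,.02+.1505*np.cos(ph),.1+.1505*np.sin(ph))) for x in(.0,.01,.02,.03)]
  print(round(ph,1),[hs[int(round(v)),int(round(u))].tolist() for u,v in P],P[3].round())
E
```

```text
[302 206  10  18  45] [307.2 213.7] [ 12. 216. 153.]
[365 207   8   8  29] [368.9 210.2] [ 12. 220. 156.]
[315 228   4   4  10] [316.8 229.1] [ 12. 218. 128.]
bar profile (offset from bar at phi: hsv)
0.1 [[104, 13, 221], [105, 4, 254], [90, 6, 255], [18, 181, 241]] [302. 213.]
0.2 [[173, 29, 150], [6, 71, 141], [13, 190, 138], [13, 195, 144]] [303. 210.]
0.3 [[12, 213, 187], [12, 207, 180], [12, 203, 180], [12, 203, 188]] [304. 207.]
0.4 [[120, 9, 27], [3, 59, 52], [14, 80, 35], [13, 111, 55]] [305. 204.]
0.5 [[74, 80, 35], [115, 53, 29], [45, 25, 41], [174, 36, 35]] [307. 201.]
0.6 [[80, 23, 33], [108, 38, 34], [38, 68, 60], [16, 38, 102]] [309. 198.]
0.7 [[36, 82, 62], [18, 37, 82], [19, 31, 91], [25, 33, 85]] [311. 195.]
0.8 [[24, 41, 119], [23, 48, 90], [19, 31, 90], [15, 40, 90]] [314. 192.]
0.9 [[20, 53, 87], [21, 46, 94], [19, 44, 93], [23, 35, 94]] [317. 189.]
1.0 [[20, 54, 85], [19, 31, 91], [23, 34, 89], [24, 29, 89]] [320. 186.]
1.1 [[12, 33, 77], [13, 36, 85], [24, 33, 77], [21, 37, 89]] [324. 183.]
1.2 [[15, 184, 244], [21, 42, 86], [19, 32, 88], [20, 36, 85]] [328. 180.]
1.3 [[17, 182, 244], [42, 16, 78], [20, 27, 86], [17, 43, 83]] [332. 177.]
1.4 [[17, 185, 239], [23, 32, 71], [13, 34, 90], [25, 32, 89]] [336. 175.]
1.5 [[19, 28, 74], [17, 42, 86], [19, 37, 96], [23, 38, 107]] [340. 173.]
1.6 [[16, 44, 87], [18, 44, 104], [22, 38, 127], [19, 42, 135]] [344. 171.]
1.7 [[22, 39, 98], [22, 36, 127], [20, 40, 134], [19, 39, 157]] [348. 169.]
1.8 [[23, 40, 126], [20, 44, 134], [19, 40, 160], [20, 42, 168]] [351. 168.]
1.9 [[20, 40, 134], [21, 42, 146], [20, 39, 169], [20, 42, 175]] [355. 167.]
```

The bar is at φ≈0.3 under the fingertip. Now I'll press it down.

Call:
jog_arm(plan=[[[0,0,0],[0.001,0,0.009],0.0],[[0,0,0],[0.003,0,0.018],0.0],[[0,0,0],[0.006,0,0.026],0.0],[[0,0,0],[0.008,0,0.033],0.0],[[0,0,0],[0.009,0,0.036],0.0]])

```text
clock: 13.97
position: [0.4184, 0.1681, 0.1232]
ee_rot: [0.673, 0.74, 0.0, -0.001]
ft_force: [-0.3, -0.3, 1.1]
grip_width: -0.001
grasp_force: 0.4
```

Call:
jog_arm(plan=[[[0,0,0],[0,0,0.002],0.0],[[0,0,0],[0,0,0.004],0.0],[[0,0,0],[0,0,0.005],0.0]])

```text
clock: 14.22
position: [0.4185, 0.1687, 0.1186]
ee_rot: [0.672, 0.74, 0.001, -0.001]
ft_force: [0.6, 0.2, 0.3]
grip_width: -0.001
grasp_force: 0.5
```

Call:
jog_arm(plan=[[[0,0,0],[0,0,0.001],0.0],[[0,0,0],[0,0,0.002],0.0],[[0,0,0],[0,0,0.003],0.0]])

```text
clock: 14.47
position: [0.4188, 0.1689, 0.1166]
ee_rot: [0.672, 0.74, 0.001, -0.0]
ft_force: [-8.8, -4.6, 29.8]
grip_width: -0.001
grasp_force: 14.7
```

Call:
jog_arm(plan=[[[0,0,0],[0,0,0.001],0.0],[[0,0,0],[0,0,0.002],0.0],[[0,0,0],[0,0,0.002],0.0]])

```text
clock: 14.72
position: [0.4191, 0.1691, 0.1161]
ee_rot: [0.672, 0.74, 0.0, 0.0]
ft_force: [-15.0, -8.4, 45.9]
grip_width: 0.0
grasp_force: 23.2
```

Call:
jog_arm(plan=[[[0,0,0],[0,0,-0.005],0.0],[[0,0,0],[0,0,-0.015],0.0],[[0,0,0],[0,0,-0.03],0.0],[[0,0,0],[0,0,-0.06],0.0],[[0,0,0],[0,0,-0.09],0.0],[[0,0,0],[-0.03,0,-0.12],0.0],[[0,0,0],[-0.06,0,-0.15],0.0],[[0,0,0],[-0.09,0,-0.17],0.0]])

```text
clock: 15.38
position: [0.4267, 0.0829, 0.2836]
ee_rot: [0.671, 0.742, 0.001, 0.002]
ft_force: [1.5, -0.4, -0.3]
grip_width: 0.001
grasp_force: 0.0
```

```bash
python3 - <<'E'
from h import *
w=snap('wrist','w8');t=snap('top','top8');o=get_obs();print(o['position'],o['ft_force'],np.round(o['joint_pos'],2))
def orange(im,v0):
  hs=cv2.cvtColor(im[:,:,::-1].copy(),cv2.COLOR_BGR2HSV);m=cv2.inRange(hs,(3,185,60),(14,255,255))
  k,l,s,ce=cv2.connectedComponentsWithStats(m)
  for i in range(1,k):
    if s[i,4]>v0:
      r=cv2.minAreaRect(np.argwhere(l==i)[:,::-1].astype(np.float32));print(s[i],ce[i].round(1),np.round(cv2.boxPoints(r)).tolist())
print('wrist');orange(w['img'],60)
E=np.linalg.inv(w['extrinsics'])
def wp(p):
  q=E[:3,:3]@p+E[:3,3];t_=np.arctan2(np.hypot(*q[:2]),q[2]);return (w['mtx'][:2,2]+w['mtx'][0,0]*t_*q[:2]/np.hypot(*q[:2])).round(1)
for ph in (.08,.12,.2,.4,.8,1.85):print(ph,[(wp(P),proj(t,P).round(1)) for P in (S(x,.02+.1505*np.cos(ph),.1+.1505*np.sin(ph)) for x in(-.075,.035))])
t['img'][:150]=0;t['img'][270:]=0;t['img'][:,:270]=0;t['img'][:,430:]=0;print('top');orange(t['img'],8)
E
```

```text
[0.42880575 0.07633105 0.28452028] [ 0.38318121  0.15006992 -0.43920579] [ 1.09 -0.19 -1.19  1.8  -0.18  1.41  0.01]
wrist
[491  28  18  36 368] [499.7  45.5] [[485.0, 31.0], [497.0, 25.0], [514.0, 60.0], [503.0, 65.0]]
[ 299   93  107   14 1137] [351.9  99. ] [[299.0, 103.0], [299.0, 91.0], [405.0, 95.0], [405.0, 106.0]]
0.08 [(array([297.9, 102.1]), array([317.1, 237.2])), (array([405.5, 105. ]), array([301.5, 212.3]))]
0.12 [(array([297.5, 102.3]), array([317.3, 236.2])), (array([407.2, 105.3]), array([301.6, 211.3]))]
0.2 [(array([296.7, 103.6]), array([317.8, 234.1])), (array([410.5, 106.7]), array([302. , 209.1]))]
0.4 [(array([294.6, 111.9]), array([320.3, 228.5])), (array([419.7, 115.4]), array([304.2, 203.3]))]
0.8 [(array([289.9, 157.5]), array([329.9, 216. ])), (array([438.7, 160. ]), array([313.1, 190.7]))]
1.85 [(array([292. , 355.7]), array([370.6, 190.9])), (array([428.9, 349.7]), array([352.6, 166.7]))]
top
[365 206   8   9  43] [368.2 210.3] [[363.0, 213.0], [365.0, 206.0], [373.0, 208.0], [371.0, 215.0]]
[300 213  17  26  93] [308.1 225.8] [[299.0, 214.0], [302.0, 212.0], [317.0, 237.0], [314.0, 239.0]]
```

The clamp has stayed shut after release: the handle appears at the closed pose in both the top and wrist views. Now the lever: I'll move over it and measure the knob and red tab.

Call:
jog_arm(plan=[[[0,0,-0.12],[-0.022,0.009,0],0.03],[[0,0,-0.24],[-0.044,0.019,0],0.06],[[0,0,-0.36],[-0.066,0.028,0],0.06],[[0,0,-0.48],[-0.087,0.037,0],0.06],[[0,0,-0.6],[-0.109,0.047,0],0.06],[[0,0,-0.72],[-0.13,0.056,0],0.06],[[0,0,-0.84],[-0.152,0.065,0],0.06],[[0,0,-0.96],[-0.174,0.075,0],0.06]])

```text
clock: 16.15
position: [0.5185, -0.0847, 0.2804]
ee_rot: [0.252, 0.968, 0.001, -0.0]
ft_force: [-0.3, 0.3, 0.3]
grip_width: 0.702
grasp_force: 0.0
```

Call:
jog_arm(plan=[[[0,0,-0.04],[0,0,0],0.06],[[0,0,-0.04],[0,0,0],0.06],[[0,0,-0.04],[0,0,0],0.06]])

```text
clock: 16.4
position: [0.518, -0.0832, 0.2805]
ee_rot: [0.236, 0.972, 0.002, -0.001]
ft_force: [-0.3, 0.6, 0.4]
grip_width: 0.699
grasp_force: 0.0
```

```bash
cat >> h.py <<'E'
def cols(im,lo,hi,v0):
  hs=cv2.cvtColor(im[:,:,::-1].copy(),cv2.COLOR_BGR2HSV);m=cv2.inRange(hs,lo,hi)
  k,l,s,ce=cv2.connectedComponentsWithStats(m)
  return [(s[i].tolist(),ce[i]) for i in range(1,k) if s[i,4]>v0]
E
python3 - <<'E'
from h import *
w=snap('wrist','w9');t=snap('top','top9');o=get_obs();print(o['position'],np.round(o['joint_pos'],2),o['grip_width'])
for s,ce in cols(w['img'],(4,185,60),(14,255,255),60):print('or',s,ce.round(1),wonz(w,ce,.089).round(4))
for s,ce in cols(w['img'],(0,200,90),(3,255,255),20)+cols(w['img'],(177,200,90),(180,255,255),20):print('red',s,ce.round(1),wonz(w,ce,.035).round(4))
for a in((0,200,90),(4,255,255)),((4,185,100),(13,255,255)):
  for s,ce in cols(t['img'],*a,6):
    if 270<ce[0]<430 and 150<ce[1]<270:print('top',s,ce.round(1))
print(S(.055,-.115,0))
E
```

```text
[ 0.5178943  -0.08291349  0.28078478] [ 1.09  0.25 -1.17  1.6   0.23  1.44  0.99] 0.7049617625425307
or [470, 0, 53, 80, 532] [496.9  40.9] [0.4585 0.1917 0.089 ]
top [382, 216, 3, 4, 9] [383.  217.7]
top [366, 203, 7, 11, 51] [368.8 207. ]
top [305, 223, 12, 16, 25] [310.  231.2]
[ 0.55637897 -0.10363277  0.        ]
```

```bash
cat >> h.py <<'E'
def wp(w,p):
  E=np.linalg.inv(w['extrinsics']);q=E[:3,:3]@p+E[:3,3];t_=np.arctan2(np.hypot(*q[:2]),q[2]);return w['mtx'][:2,2]+w['mtx'][0,0]*t_*q[:2]/np.hypot(*q[:2])
E
python3 - <<'E'
from h import *
w=dict(np.load('pics/w9.npz'));hs=cv2.cvtColor(w['img'][:,:,::-1].copy(),cv2.COLOR_BGR2HSV)
for n,p in dict(knob=[.4652,-.0566,.089],red=[.4271,-.0994,.035],piv=[.556,-.104,.09]).items():
  u,v=wp(w,np.array(p));print(n,u,v);u,v=int(u),int(v)
  if 0<=v<398:print(hs[v-20:v+21:5,u-20:u+21:5].tolist())
E
```

```text
knob 316.0332529177564 128.47075786527546
[[[15, 15, 132], [14, 31, 107], [8, 19, 108], [11, 19, 107], [30, 12, 104], [15, 14, 106], [17, 17, 103], [15, 20, 103], [23, 10, 103]], [[23, 9, 217], [13, 21, 111], [13, 21, 110], [7, 31, 75], [11, 43, 65], [20, 14, 106], [17, 17, 107], [8, 10, 101], [38, 10, 100]], [[150, 1, 232], [30, 7, 224], [10, 109, 110], [9, 149, 132], [10, 153, 132], [9, 146, 119], [13, 30, 103], [30, 7, 103], [0, 7, 108]], [[90, 1, 231], [24, 12, 218], [9, 139, 134], [10, 147, 134], [10, 152, 131], [10, 152, 131], [9, 136, 109], [24, 9, 140], [30, 7, 137]], [[0, 1, 237], [12, 76, 171], [10, 144, 133], [9, 140, 133], [10, 148, 133], [10, 145, 130], [9, 138, 118], [25, 11, 139], [30, 6, 139]], [[30, 2, 237], [9, 19, 226], [10, 162, 178], [10, 162, 167], [9, 143, 139], [9, 140, 129], [8, 117, 109], [30, 6, 138], [30, 4, 137]], [[30, 1, 237], [30, 3, 233], [10, 113, 142], [10, 156, 175], [10, 163, 181], [9, 151, 145], [19, 15, 138], [24, 9, 140], [23, 7, 140]], [[15, 4, 235], [20, 3, 237], [25, 9, 174], [90, 1, 240], [12, 13, 96], [18, 8, 153], [30, 5, 144], [23, 7, 14
[... 1977 characters left out ...]
 1, 239], [120, 2, 239], [120, 1, 238], [120, 2, 241], [5, 33, 92], [12, 28, 91], [13, 75, 227], [14, 179, 221], [15, 176, 226]], [[135, 2, 239], [0, 1, 239], [150, 1, 238], [150, 1, 238], [12, 6, 229], [15, 175, 229], [14, 176, 223], [15, 169, 232], [15, 178, 226]], [[150, 2, 238], [120, 1, 238], [120, 2, 240], [14, 140, 229], [14, 176, 220], [15, 176, 222], [15, 175, 229], [15, 177, 229], [15, 178, 230]], [[120, 1, 238], [12, 54, 217], [13, 174, 210], [14, 173, 223], [15, 173, 223], [15, 174, 230], [16, 177, 231], [16, 180, 230], [15, 184, 229]], [[13, 171, 212], [14, 174, 220], [14, 174, 220], [15, 174, 228], [15, 174, 230], [15, 180, 228], [15, 177, 226], [15, 179, 231], [15, 184, 224]]]
```

```bash
cat >> h.py <<'E'
def near(w,p,lo,hi,r=28):
  u,v=wp(w,np.array(p)).round().astype(int);hs=cv2.cvtColor(w['img'][:,:,::-1].copy(),cv2.COLOR_BGR2HSV)[max(v-r,0):v+r,u-r:u+r]
  m=cv2.inRange(hs,lo,hi);k,l,s,ce=cv2.connectedComponentsWithStats(m);i=1+s[1:,4].argmax()
  return ce[i]+[u-r,max(v-r,0)],s[i].tolist()
OR=((6,100,90),(12,255,255));RD=((0,110,120),(4,255,255))
E
python3 - <<'E'
from h import *
w9=dict(np.load('pics/w9.npz'));w1=dict(np.load('pics/w1.npz'));K=[.4652,-.0566,.089];D=[.4271,-.0994,.035]
piv=S(.055,-.115,0)[:2]
ks=[];ds=[]
for w in(w1,w9):
  k,s=near(w,K,*OR);d,s2=near(w,D,*RD);ks.append(wray(w,k));ds.append(wray(w,d));print(k,s,d,s2,'knob@.082',wonz(w,k,.082),'red@.035',wonz(w,d,.035))
k=tri(ks);d=tri(ds);print('tri',k,d)
for p in(k,d):v=p[:2]-piv;print(np.hypot(*v),np.arctan2(v[1],v[0]))
w=w1
for q in((374,191),(407,184)):
  p=wonz(w,q,.035)[:2]-piv;print('white',np.hypot(*p),np.arctan2(p[1],p[0])%6.283)
# post: dark
hs=cv2.cvtColor(w9['img'][:,:,::-1].copy(),cv2.COLOR_BGR2HSV);m=((hs[:,:,2]<110)&(hs[:,:,1]<80)).astype(np.uint8)[130:250,270:360]
for v in range(0,120,8):
  x=np.flatnonzero(m[v]);print(v+130,(x.min()+270,x.max()+270,len(x)) if len(x) else '')
E
```

```text
[324.28378378 149.81081081] [17, 16, 24, 25, 148] [340.65853659 184.19512195] [23, 23, 10, 11, 82] knob@.082 [ 0.46683197 -0.05512101  0.082     ] red@.035 [ 0.42662279 -0.09906668  0.035     ]
[314.74655172 127.77413793] [14, 14, 27, 28, 580] [271.6146789  116.58715596] [22, 22, 12, 12, 109] knob@.082 [ 0.4639797 -0.0575842  0.082    ] red@.035 [ 0.42669185 -0.09930198  0.035     ]
tri [ 0.46420379 -0.05772227  0.04371028] [ 0.42662301 -0.09922225  0.03472138]
0.10297590822282324 2.679483168530513
0.1298308976030251 3.107614843913432
white 0.12798947835005794 3.5001391635214216
white 0.12536542530910616 3.907052662429618
130 
138 
146 
154 (np.int64(332), np.int64(332), 1)
162 
170 
178 (np.int64(312), np.int64(323), 12)
186 (np.int64(312), np.int64(324), 13)
194 (np.int64(312), np.int64(332), 16)
202 (np.int64(308), np.int64(328), 21)
210 (np.int64(307), np.int64(329), 23)
218 (np.int64(312), np.int64(324), 13)
226 
234 
242
```

```bash
python3 - <<'E'
from h import *
delta((.465,-.058,.13),down(2.681));delta((.465,-.058,.053),down(2.681))
E
```

```text
shift [ 0.0583 -0.0023  0.1508] turn [ 0.0016 -0.0007 -0.0144]
shift [ 0.0583 -0.0024  0.2278] turn [ 0.0016 -0.0007 -0.0144]
```

Call:
jog_arm(plan=[[[0,0,-0.014],[0.02,-0.001,0.02],0.06],[[0,0,-0.014],[0.04,-0.002,0.05],0.06],[[0,0,-0.014],[0.058,-0.002,0.08],0.06],[[0,0,-0.014],[0.058,-0.002,0.11],0.06],[[0,0,-0.014],[0.058,-0.002,0.135],0.06],[[0,0,-0.014],[0.058,-0.002,0.15],0.06],[[0,0,-0.014],[0.058,-0.002,0.15],0.06],[[0,0,-0.014],[0.058,-0.002,0.15],0.06]])

```text
clock: 17.17
position: [0.4653, -0.0583, 0.1309]
ee_rot: [0.228, 0.974, 0.001, -0.001]
ft_force: [0.9, 0.5, 0.2]
grip_width: 0.7
grasp_force: 0.0
```

```bash
python3 - <<'E'
from h import *
delta((.465,-.058,.053),down(2.681));w=snap('wrist','w10')
k,s=near(w,[.465,-.058,.089],(6,100,60),(13,255,255),40);print(k,s,wonz(w,k,.085),tool()[0])
E
```

```text
shift [ 0.0003 -0.      0.0779] turn [ 0.0016 -0.0015  0.0004]
[316.72094241 217.38638743] [17, 3, 47, 55, 1910] [ 0.46025052 -0.0553843   0.085     ] [ 0.4659907  -0.05846303  0.13169252]
```

Call:
jog_arm(plan=[[[0,0,0],[0,0,0.02],0.06],[[0,0,0],[0,0,0.04],0.06],[[0,0,0],[0,0,0.06],0.06],[[0,0,0],[0,0,0.072],0.06],[[0,0,0],[0,0,0.077],0.06],[[0,0,0],[0,0,0.077],0.06]])

```text
clock: 17.72
position: [0.4657, -0.0587, 0.0538]
ee_rot: [0.228, 0.974, 0.001, -0.0]
ft_force: [-0.1, 0.4, 0.7]
grip_width: 0.703
grasp_force: 0.0
```

Call:
jog_arm(plan=[[[0,0,0],[0,0,0],0.04],[[0,0,0],[0,0,0],0.03],[[0,0,0],[0,0,0],0.02],[[0,0,0],[0,0,0],0.02],[[0,0,0],[0,0,0],0.02]], force=60)

```text
clock: 18.13
position: [0.466, -0.0588, 0.0544]
ee_rot: [0.228, 0.974, 0.001, 0.0]
ft_force: [-1.7, 1.7, 6.4]
grip_width: 0.35
grasp_force: 59.1
```

Call:
jog_arm(plan=[[[0,0,0],[0,0,-0.005],0.02],[[0,0,0],[0,0,-0.01],0.02],[[0,0,0],[0,0,-0.015],0.02],[[0,0,0],[0,0,-0.019],0.02],[[0,0,0],[0,0,-0.019],0.02]])

```text
clock: 18.55
position: [0.4664, -0.0593, 0.0735]
ee_rot: [0.228, 0.974, 0.001, 0.001]
ft_force: [5.4, -1.4, -6.0]
grip_width: 0.349
grasp_force: 59.7
```

Call:
jog_arm(plan=[[[0,0,-0.07],[0,-0.007,0],0.02],[[0,0,-0.14],[-0.001,-0.014,0],0.02],[[0,0,-0.21],[-0.002,-0.021,0],0.02],[[0,0,-0.28],[-0.004,-0.0277,0],0.02],[[0,0,-0.35],[-0.006,-0.0343,0],0.02],[[0,0,-0.43],[-0.009,-0.0417,0],0.02],[[0,0,-0.43],[-0.009,-0.0417,0],0.02],[[0,0,-0.43],[-0.009,-0.0417,0],0.02]])

```text
clock: 19.22
position: [0.4565, -0.0999, 0.073]
ee_rot: [0.015, 1.0, 0.002, 0.002]
ft_force: [7.7, 1.5, -6.0]
grip_width: 0.346
grasp_force: 59.9
```

```bash
python3 - <<'E'
from h import *
p,r=tool();v=p[:2]-S(.055,-.115,0)[:2];x=r.as_matrix()[:,0];print(p,np.hypot(*v),np.arctan2(v[1],v[0])%6.283,np.arctan2(x[1],x[0])%6.283,get_obs()['ft_force'])
w=snap('wrist','w11');d,s=near(w,[.4266,-.0992,.035],*RD);print(d,s,wonz(w,d,.035))
E
```

```text
[ 0.45650145 -0.09993693  0.07298435] 0.09994588056394907 3.1046057909166667 3.1115883819669015 [ 7.69187002  1.5463305  -5.95444003]Traceback (most recent call last):
  File "<stdin>", line 3, in <module>
  File "h.py", line 41, in near
    m=cv2.inRange(hs,lo,hi);k,l,s,ce=cv2.connectedComponentsWithStats(m);i=1+s[1:,4].argmax()
                                                                             ~~~~~~~~~~~~~~^^
ValueError: attempt to get argmax of an empty sequence
```

Call:
jog_arm(plan=[[[0,0,0],[0,0,0.005],0.02],[[0,0,0],[0,0,0.01],0.02],[[0,0,0],[0,0,0.014],0.02],[[0,0,0],[0,0,0.016],0.02],[[0,0,0],[0,0,0.016],0.02]])

```text
clock: 19.68
position: [0.4565, -0.0998, 0.0568]
ee_rot: [0.015, 1.0, 0.001, 0.001]
ft_force: [7.9, 0.7, -5.0]
grip_width: 0.351
grasp_force: 60.1
```

Call:
jog_arm(plan=[[[0,0,0],[0,0,0.001],0.025],[[0,0,0],[0,0,0.001],0.04],[[0,0,0],[0,0,0.001],0.06],[[0,0,0],[0,0,0.001],0.06],[[0,0,0],[0,0,0.001],0.06],[[0,0,0],[0,0,0.001],0.06]])

```text
clock: 20.18
position: [0.4549, -0.1003, 0.0556]
ee_rot: [0.015, 1.0, 0.001, -0.0]
ft_force: [0.1, 0.2, -0.9]
grip_width: 0.7
grasp_force: 0.0
```

Call:
jog_arm(plan=[[[0,0,0],[0,0,-0.03],0.06],[[0,0,0],[0,0,-0.06],0.06],[[0,0,0],[0,0,-0.09],0.06],[[0,0,0],[0,0,-0.12],0.06],[[0,0,0],[-0.02,0,-0.16],0.06],[[0,0,0],[-0.04,0,-0.2],0.06],[[0,0,0],[-0.05,0,-0.22],0.06],[[0,0,0],[-0.05,0,-0.22],0.06]])

```text
clock: 20.85
position: [0.5085, -0.1023, 0.2804]
ee_rot: [0.016, 1.0, 0.001, 0.003]
ft_force: [0.2, 0.5, -1.2]
grip_width: 0.703
grasp_force: 0.0
```

```bash
python3 - <<'E'
from h import *
w=snap('wrist','w12');t=snap('top','top12');w9=dict(np.load('pics/w9.npz'));w1=dict(np.load('pics/w1.npz'));t9=dict(np.load('pics/top9.npz'))
piv=S(.055,-.115,0)[:2]
# knob
k,s=near(w,[.4565,-.1,.089],(5,90,60),(13,255,255),30);p=wonz(w,k,.082);v=p[:2]-piv;print('knob',k,s,p,np.hypot(*v),np.arctan2(v[1],v[0])%6.283,'exp px',wp(w,p))
print('top px expected for knob centre: down',proj(t,np.r_[.4565,-.1,.068]).round(1),'on tooth',proj(t,np.r_[.4565,-.1,.079]).round(1))
print('old knob expected',proj(t,np.array([.465,-.058,.068])).round(1))
for tt in(t9,t):
  for s,ce in cols(tt['img'],(4,150,80),(13,255,255),12):
    if 290<ce[0]<430 and 150<ce[1]<270:print('top',s,ce.round(1))
# clamp bar
for ph in(.08,.12):print('bar exp',[wp(w,S(x,.02+.1505*np.cos(ph),.1+.1505*np.sin(ph))).round(1) for x in(-.075,.035)])
for s,ce in cols(w['img'],(3,150,60),(14,255,255),150):print(s,ce.round(1))
print(get_obs()['position'])
E
```

```text
knob [318.64049587 131.47107438] [17, 14, 28, 29, 484] [ 0.45499038 -0.09873662  0.082     ] 0.10150674287765517 3.093339190361893 exp px [318.64049587 131.47107438]
top px expected for knob centre: down [380.5 204.5] on tooth [380.8 202.8]
old knob expected [368.7 206.6]
top [365, 203, 8, 12, 70] [368.6 207.8]
top [300, 214, 17, 25, 34] [307.9 227.7]
top [377, 203, 8, 10, 51] [380.  207.7]
top [300, 214, 17, 25, 34] [307.9 227.7]
bar exp [array([540.5,  92.5]), array([542.2, 181.7])]
bar exp [array([543.2,  92.3]), array([544.7, 182.8])]
[349, 63, 49, 24, 300] [377.6  75.4]
[540, 93, 10, 90, 466] [543.6 137. ]
[306, 117, 24, 28, 489] [317.3 130.5]
[207, 154, 35, 24, 188] [227.6 167.8]
[201, 204, 33, 29, 257] [222.7 213.8]
[262, 213, 166, 50, 2605] [364.8 233.1]
[586, 257, 23, 28, 200] [597.1 270.3]
[ 0.50555673 -0.10178614  0.27597243]
```

The bar is still shut and the knob sits at the red notch's angle. I'll check it is fully down with a light touch on the knob top, which should be at 0.089 m.

Call:
jog_arm(plan=[[[0,0,0],[0.02,0,0.03],0.0],[[0,0,0],[0.049,0,0.06],0.0],[[0,0,0],[0.049,0,0.1],0.0],[[0,0,0],[0.049,0,0.135],0.0],[[0,0,0],[0.049,0,0.16],0.0],[[0,0,0],[0.049,0,0.17],0.0],[[0,0,0],[0.049,0,0.175],0.0],[[0,0,0],[0.049,0,0.175],0.0]])

```text
clock: 21.62
position: [0.4556, -0.0997, 0.1001]
ee_rot: [0.015, 1.0, 0.002, -0.001]
ft_force: [0.0, -0.5, 0.8]
grip_width: 0.007
grasp_force: 0.0
```

Call:
jog_arm(plan=[[[0,0,0],[0,0,0.004],0.0],[[0,0,0],[0,0,0.008],0.0],[[0,0,0],[0,0,0.011],0.0],[[0,0,0],[0,0,0.011],0.0]])

```text
clock: 21.95
position: [0.4561, -0.1003, 0.0895]
ee_rot: [0.015, 1.0, 0.001, -0.0]
ft_force: [0.4, 0.2, 0.2]
grip_width: -0.001
grasp_force: 0.0
```

Call:
jog_arm(plan=[[[0,0,0],[0,0,-0.03],0.0],[[0,0,0],[0,0,-0.07],0.0],[[0,0,0],[0,0,-0.11],0.0],[[0,0,0],[0,0,-0.15],0.0],[[0,0,0],[0,0,-0.18],0.0],[[0,0,0],[0,0,-0.19],0.0],[[0,0,0],[0,0,-0.19],0.0]])

```text
clock: 22.53
position: [0.4574, -0.101, 0.2821]
ee_rot: [0.016, 1.0, -0.001, 0.002]
ft_force: [0.5, 0.5, -0.2]
grip_width: -0.002
grasp_force: 0.0
```

```bash
python3 - <<'E'
from h import *
print(get_obs()['position'],hand_in())
E
```

```text
the job is handed in; nothing more can be done
[ 0.45738929 -0.10100002  0.28206117] None
```

The job is handed in at about 22.5 s: the lemon lies lengthwise in the cradle, the clamp was pressed down and stayed shut when let go, and the lever is fully down in the red-tab notch; no verdict came back, and I did no final check of the other items, though the arm was kept clear of them.

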